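# Raise the reading head and load the blue test cassette

### The job

The reader's head is held down on its deck by a spring. First raise the head by standing the big brass weight in the red tray on the tail of the head arm, and leave it there; then slide the blue-banded cassette along the white deck, grip rib towards the robot, beneath the raised head and up to the blue end stop. Leave the cassette flat and straight on the deck with the weight still holding the head up.

Things in the scene. Friction and masses are not known exactly. Their poses are not given: they have to be found in the camera images.
- home (a point): Where the cassette's middle belongs on the reader: 30 mm above the bench, on the middle line of a white deck 225 x 84 x 8 mm (top 8 mm up) with blue lane lines. x runs along the deck from its open near end (x = -145 mm) to the blue end stop, 22 mm high (near face at x = +66 mm; a cassette touching it has its middle at x = +1 mm); y left, z up. A console 40 mm high lies beyond.
- head_arm (a joint): Aluminium bar along the deck's y at x = +40 mm of home, pivot at y = +120, 55 mm up; black head (36 x 42 mm) over the deck at y = 0, red tray at the tail. 0 rad: sprung down, head 4 mm above the deck, nothing passes. 0.2: up at its stop, head 28 mm above the deck. Takes about 2 N down at the tray: the big weight in it raises and keeps the head up, a small one cannot.
- tray (a point): Middle of the floor of the open red tray on the arm's tail: 66 mm square inside, 74 outside, rim 6 mm above the floor. It moves with the arm: 74 mm above the bench with the head down (floor tilted 0.1 rad, outer edge high), 54 mm with the head up (0.1 rad, outer edge low). It lies at x = +40, y = +220 mm of home; its axes are parallel to home's with the head down.
- big_weight_mid (a point): Middle, 31 mm above the foot, of the big brass weight (about 500 g) standing on the bench: a cylinder 38 mm in diameter up to 43 mm above the foot, then a neck and a 25 mm knob, 62 mm high in all. A small brass and a small steel weight (100 g, 22 to 24 mm wide) stand near it: not wanted.
- blue_cassette_mid (a point): Middle, 22 mm above the underside, of the blue-banded cassette (110 g) flat on the bench: white plate 130 (x) x 50 (y) x 14 mm with a blue grip rib 34 (x) x 14 mm (y), from 14 to 44 mm above the underside, centred at x = -45 mm, towards the robot. +x points to the end with the grey window, which goes under the head. The yellow and green ones are not wanted.
Mind the look-alikes: they are no part of the job. Leave any turquoise look-alike of the part that bears blue_cassette_mid alone.

How it is judged (in metres and radians):
On the way, in this order (a step that is already met when the one before it is completed fails the run):
1. the big weight stands in the red tray and the head is up (value of joint head_arm above 0.16 rad and horizontal distance between big_weight_mid and tray below 0.032 m), for 0.2 s.
2. the blue cassette is beneath the raised head, up to the stop (value of joint head_arm above 0.16 rad and x of blue_cassette_mid in the frame of home between -0.015 and 0.008 m and y of blue_cassette_mid in the frame of home between -0.017 and 0.017 m and z of blue_cassette_mid in the frame of home between -0.006 and 0.006 m), for 0.2 s.
At the end, for the whole second after the job is handed in: Big brass weight stands in the red tray (upright within 0.3 rad), head arm above 0.16 rad; blue cassette flat on the deck beneath the head, within about 15 mm of the stop, 17 mm of the deck's middle line and 10 degrees of straight (all of step 2 and angle between big_weight_mid's own z axis and vertical below 0.3 rad and angle between blue_cassette_mid's own z axis and vertical below 0.1 rad and angle between the x axis of blue_cassette_mid and the x axis of home, either way round below 0.18 rad and horizontal distance between big_weight_mid and tray below 0.032 m); the robot touches nothing.
It also fails if it takes over 48 s, if anything falls off the work surface, if the arm or the gripper's body presses on something with over 40 N, if the wrist force passes 120 N, or if a joint passes its speed limit or range.

### The arm

A 6-joint arm with a two-finger parallel gripper is mounted at the origin on the work surface. World frame = base frame: x ahead of the robot, y to its left, z up, the work surface at z = 0. Lengths are in mm, angles in rad, forces in N, time in s.
With the tool pointing down it reaches from about 350 to 850 mm from the base axis. Payload 8.1 kg.
Tool frame: the origin (TCP) lies at the very end of the fingers, on their centre line; the grasp point (between the pads) lies 19 mm behind it; z points along the fingers, y is the line along which they close (so a half turn about z gives the same grasp; the last joint's range is limited). The gripper opens to 85 mm and grips with 20 to 120 N. Pads are 22 mm wide; open, the fingers measure 114 mm over their backs; the gripper's body (76 mm by 85 mm) begins 54 mm behind the grasp point. The pads swing forward as they close: fully open they stand 13 mm farther back than shut.
Start: joints at [1.256, 0.13, 1.488, -0, 1.523, -0.085], TCP at [136.647, 584.237, 231.292] pointing down, gripper open.
Joint ranges: [-2.96, 2.96], [-0.89, 2.26], [0.02, 2.5], [-1.34, 4.48], [0, 2.73], [-2.66, 2.66]. Speed limits (rad/s): [2.39, 2.39, 2.79, 3.14, 3.14, 3.14].

### API

Orientations are given as a unit quaternion [w, x, y, z].
In Python, from cell import observe, cams, workorder gives the robot as it stands.
- The arm moves only by the shell command python3 -m inch 'ROWS' [OPENING] [FORCE]. ROWS is text: rows parted by semicolons, each of 6 numbers parted by spaces: the shift along the tool's x, y, z in units of 200 mm (1.0 is 200 mm), then the turn, a rotation vector about the tool's x, y, z in units of 1.5 rad (1.0 is 1.5 rad). In form: tx ty tz rx ry rz; .... A call has 1 to 8 rows; each row shifts and turns the commanded pose from where the row before left it, along the tool's axes as they then stand; what a row does not reach is not made up. A row lasts 1/10 s, in which the tool goes at most 50 mm and 8.59 degrees, less where a joint would pass 70% of its speed; a pose out of reach is approached as far as the arm can. A call with a number of a shift or a turn outside -1 to 1 is refused whole. A call with a gripper value outside its range is refused whole. OPENING is the opening, from -1 (shut) to 1 (fully open), set as the call begins (- or left out, the last holds). The fingers move at their own pace and stop on an object; FORCE is the grip in N (left out, the last holds). Time passes only in rows, so rows that do not move let the fingers close. It gives the time, the measured TCP pose, the force, the opening and the grip force at its end, in the units of the state.
- observe(): the state, without advancing time (a new reading comes with each control period).
- cams.camera(name): name is "scene" or "top" or "wrist"; returns a dict with "pixels" (400x640x3 uint8, red, green, blue), "camera_matrix" (3x3 intrinsics, pixels), "R" (3x3) and "t" (3): a world point X has camera coordinates R X + t. Camera axes: x right, y down, z forward; pixel columns grow to the right and rows downward; lengths in mm; the calibration is good to about 2 mm. A picture is of the moment at which its call begins. There is no depth.
- workorder.close_job(): hands the job in; it is judged then, once.
The state is a dict: "time": time; "qpos": joint angles; "qd": joint speeds; "effort": joint torques, N m; "tcp_pos": TCP position; "tool_rot": TCP orientation; "wrist_force": force on the tool from outside, world axes, zero at the start; "torque": the same for the moment, N m; "gripper_width": opening from 0.0 (shut) to 1.0 (fully open); "gripper_force": force on a finger pad.
Only numpy, scipy, OpenCV 4.12 (cv2) and the standard library are available. Lean on these libraries where they do the work, as an engineer would, in place of code of your own. Each camera call takes 0.05 s, during which the arm holds its last target. There are 200 camera calls.

## Working session

There is one attempt and no reset: what is moved stays moved. The work goes in short steps, Python scripts to look and compute and a shell command to move; the robot and the scene stay as the last step left them, time stands still between calls to the robot, and variables do not carry over. Pictures are saved under pics/ and viewed, at most 12 in all, crops included, and the job is handed in when it is done.

```bash
mkdir -p pics; ls
python3 - <<'E'
from cell import observe,cams
import cv2,numpy as np,pickle
print(observe())
for n in ["scene","top"]:
    c=cams.camera(n); cv2.imwrite(f"pics/{n}0.png",c["pixels"][:,:,::-1]); pickle.dump(c,open(f"{n}0.pkl","wb"))
    print(n,c["camera_matrix"].tolist(),c["R"].round(3).tolist(),c["t"])
E
```

```text
pics
{'time': 0.0, 'qpos': array([ 1.25558131e+00,  1.31150372e-01,  1.48929255e+00,  3.47564952e-06,
        1.52300978e+00, -8.54198999e-02]), 'qd': array([-3.29535892e-05, -1.39418297e-04, -5.32795329e-04,  1.70667012e-04,
       -1.29852532e-03, -2.27162308e-03]), 'effort': array([ 1.31646422e-03, -5.69411767e+01, -5.00555384e+01, -3.02343024e-04,
        1.46407768e-02, -3.04678326e-05]), 'tcp_pos': array([136.48190384, 583.69828868, 230.24360157]), 'tool_rot': array([-1.86757486e-04,  1.14644959e-01,  9.93406094e-01, -9.11080545e-04]), 'wrist_force': array([ 0.49812894, -0.54028728, -0.00221879]), 'torque': array([ 0.03885579,  0.01118146, -0.01265386]), 'gripper_force': 0.0, 'gripper_width': 1.0022689306761232}
scene [[464.16245151294333, 0.0, 315.02589193910126], [0.0, 464.16245151294333, 202.14293632165672], [0.0, 0.0, 1.0]] [[-0.899, 0.437, -0.023], [0.254, 0.478, -0.841], [-0.357, -0.762, -0.541]] [ 468.97770688  -31.99072842 1177.09228753]
top [[367.2601795663108, 0.0, 319.5171379105364], [0.0, 367.2601795663108, 201.13226803794845], [0.0, 0.0, 1.0]] [[-0.163, -0.987, -0.004], [-0.96, 0.16, -0.23], [0.227, -0.034, -0.973]] [ 48.53602835 487.64815585 743.65285726]
```

View pics/top0.png

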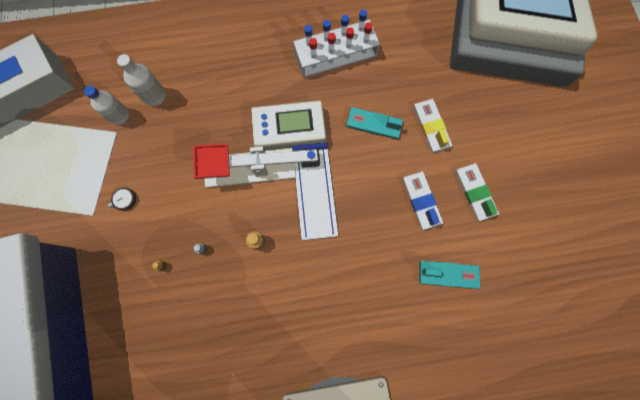

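View pics/scene0.png

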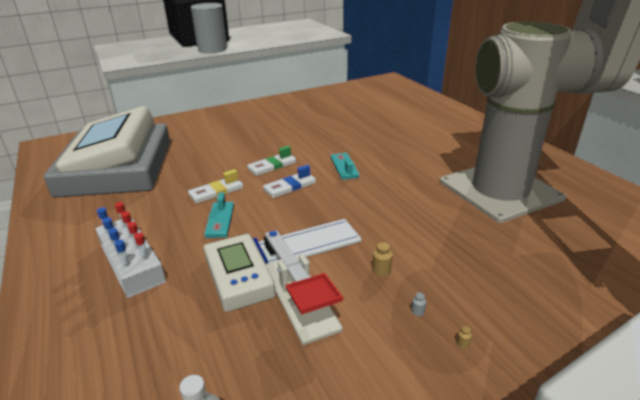

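```bash
cat > h.py <<'E'
import numpy as np,cv2
def ray(c,u,v,z):
    K,R,t=[np.array(c[k],float) for k in("camera_matrix","R","t")]
    d=R.T@np.linalg.inv(K)@[u,v,1]; o=-R.T@t
    return (o+d*(z-o[2])/d[2])
def proj(c,X):
    p=c["camera_matrix"]@(c["R"]@np.array(X,float)+c["t"]); return p[:2]/p[2]
E
python3 - <<'E'
import pickle,cv2
for n,(x,y,w,h) in {"top":(190,100,260,190),"scene":(180,130,260,195)}.items():
    p=pickle.load(open(n+"0.pkl","rb"))["pixels"][y:y+h,x:x+w,::-1]
    cv2.imwrite(f"pics/{n}0z.png",cv2.resize(p,None,fx=3,fy=3,interpolation=cv2.INTER_CUBIC))
E
```

```text
(no output)
```

View pics/top0z.png

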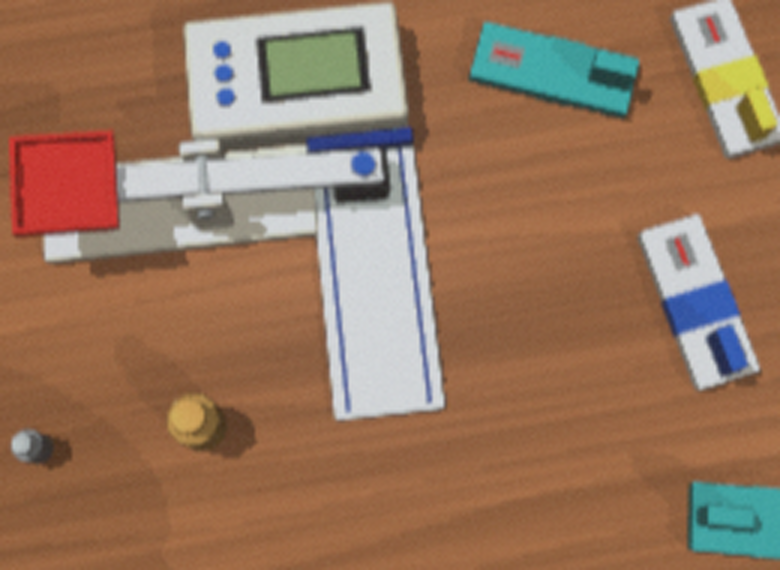

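View pics/scene0z.png

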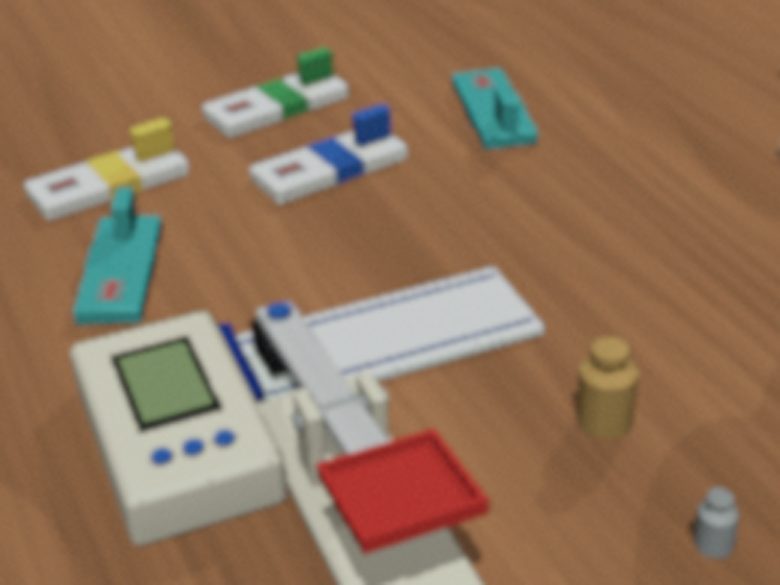

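```bash
cat > fit.py <<'E'
import pickle,numpy as np
from scipy.optimize import least_squares
from h import *
C={n:pickle.load(open(n+"0.pkl","rb")) for n in("top","scene")}
O={"top":(190,100),"scene":(180,130)}
def px(n,u,v): return np.array([O[n][0]+(u+.5)/3-.5,O[n][1]+(v+.5)/3-.5])
def fit(name,obs,x0):
    def f(p):
        c,s=np.cos(p[2]),np.sin(p[2]); r=[]
        for n,u,v,X in obs:
            r+=list(proj(C[n],[p[0]+c*X[0]-s*X[1],p[1]+s*X[0]+c*X[1],X[2]])-px(n,u,v))
        return r
    s=least_squares(f,x0,loss="soft_l1"); print(name,s.x.round(3),np.round(f(s.x),1).reshape(-1,2).tolist()); return s.x
h=fit("home",[("top",336,419,(-145,42,8)),("top",443,407,(-145,-42,8)),("top",308,150,(66,42,22)),("top",412,141,(66,-42,22)),
 ("scene",496,268,(-145,-42,8)),("scene",544,326,(-145,42,8)),
 ("top",10,137,(77,257,84)),("top",115,132,(77,183,76)),("top",118,228,(3,183,76)),("top",15,236,(3,257,84)),
 ("scene",364,547,(77,257,84)),("scene",487,500,(3,257,84)),("scene",433,430,(3,183,76)),("scene",318,466,(77,183,76))],[500,0,0])
c,s=np.cos(h[2]),np.sin(h[2])
print("tray",h[0]+c*40-s*220,h[1]+s*40+c*220)
b=fit("cass",[("top",640,233,(65,25,14)),("top",698,214,(65,-25,14)),("top",705,388,(-65,25,14)),("top",758,372,(-65,-25,14)),
 ("scene",250,172,(65,-25,14)),("scene",280,190,(65,25,14)),("scene",407,150,(-65,25,14)),
 ("top",708,335,(-28,7,44)),("top",730,326,(-28,-7,44))],[500,-200,0])
c,s=np.cos(b[2]),np.sin(b[2]); print("rib",b[0]-45*c,b[1]-45*s)
w=fit("weight",[("top",190,415,(0,0,62)),("top",193,420,(0,0,43)),("scene",610,348,(0,0,60)),("scene",607,378,(0,0,43)),("scene",606,418,(0,0,0))],[400,100,0])
E
python3 fit.py
```

```text
home [ 5.6168e+02 -2.9072e+01 -5.6000e-02] [[-0.1, 0.1], [1.1, 0.1], [0.2, 0.2], [1.0, -0.4], [-0.3, -1.1], [0.6, -0.3], [-1.0, -0.3], [-1.2, -0.8], [-0.5, -0.9], [-1.6, -1.1], [-0.2, -1.6], [1.4, 0.3], [1.0, -0.4], [-0.4, -0.5]]
tray 613.854872917334 188.36286931067522
cass [ 463.251 -266.512    6.411] [[-0.7, -0.4], [0.1, 0.0], [-2.9, 0.8], [0.2, -0.2], [0.6, -2.0], [0.0, 0.3], [1.1, -1.4], [1.5, -1.9], [0.1, -0.7]]
rib 418.6195522370673 -272.2626383031426
weight [432.005 120.576   0.   ] [[-0.2, -0.1], [0.4, -0.6], [0.2, 0.3], [0.7, -2.8], [-0.2, 0.6]]
```

```bash
cat >> h.py <<'E'
from scipy.spatial.transform import Rotation as Ro
def go(*targets,yaw=None):
    """print tool-frame units; yaw = wanted world angle of tool y (mod pi)"""
    from cell import observe
    s=observe(); R=Ro.from_quat(np.roll(s["tool_rot"],-1)).as_matrix(); p=s["tcp_pos"]
    ya=np.arctan2(R[1,1],R[0,1]); print("t %.2f"%s["time"],"tcp",p.round(1),"tooly",ya.round(3),"tilt",np.round(R[:,2],3),"q6",s["qpos"][5].round(2))
    # square-down frame at wanted yaw
    if yaw is not None:
        d=(yaw-ya+np.pi/2)%np.pi-np.pi/2; print("rz units total",(-d/1.5).round(4),"row cap 0.1")
        Z=Ro.from_euler("z",d).as_matrix()@R; R=Z
    for T in targets:
        d=R.T@(np.array(T,float)-p)/200; n=int(np.ceil(np.linalg.norm(d)/0.24)); print(T,"units",d.round(4),"rows",n,"each",(d/max(n,1)).round(4)); p=np.array(T,float)
E
python3 - <<'E'
from h import *; import pickle
for n in("top","scene"): print(proj(pickle.load(open(n+"0.pkl","rb")),[136,584,231]))
go([136.5,583.7,260],[432,120.6,260],[432,120.6,120])
E
```

```text
[-62.04027779 476.39759573]
[810.70297464 274.84274089]
t 0.10 tcp [136.5 583.7 230.3] tooly 1.341 tilt [-0.001 -0.002 -1.   ] q6 -0.09
[136.5, 583.7, 260] units [-0.     -0.0004 -0.1483] rows 1 each [-0.     -0.0004 -0.1483]
[432, 120.6, 260] units [-1.9661 -1.9181  0.0031] rows 12 each [-0.1638 -0.1598  0.0003]
[432, 120.6, 120] units [-1.0e-04  1.2e-03  7.0e-01] rows 3 each [-0.      0.0004  0.2333]
```

```bash
python3 -m inch '0 0 -0.24 0 0 0;0 0 -0.24 0 0 0; -0.16 -0.16 -0.1 0 0 0;-0.16 -0.16 0 0 0 0;-0.16 -0.16 0 0 0 0'
python3 - <<'E'
from h import *
from cell import cams
c=cams.camera("wrist"); cv2.imwrite("pics/w1.png",c["pixels"][:,:,::-1])
go([432,120.6,300],[432,120.6,150],[432,120.6,17])
E
```

```text
time: 0.6
tcp_pos: [208.8, 468.0, 348.0]
tool_rot: [0.0, 0.114, 0.993, 0.001]
wrist_force: [1.0, 0.1, -0.3]
gripper_width: 0.997
gripper_force: 0.0
t 0.65 tcp [212.  463.3 347.6] tooly 1.339 tilt [ 0.002 -0.003 -1.   ] q6 -0.3
[432, 120.6, 300] units [-1.4636 -1.4143  0.2454] rows 9 each [-0.1626 -0.1571  0.0273]
[432, 120.6, 150] units [0.0023 0.0017 0.75  ] rows 4 each [0.0006 0.0004 0.1875]
[432, 120.6, 17] units [0.002  0.0015 0.665 ] rows 3 each [0.0007 0.0005 0.2217]
```

View pics/w1.png

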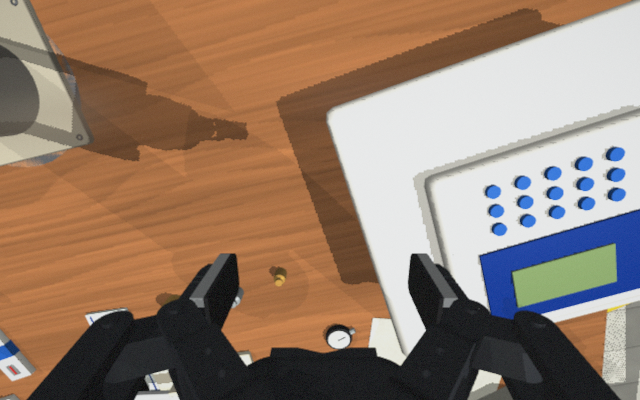

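The wrist picture shows the fingers (215,290 and 430,290) above the big white instrument; the small brass weight is at (278,277) and the way to the big weight is clear at this height.

```bash
python3 -m inch '-0.16 -0.158 0 0 0 0;-0.16 -0.158 0 0 0 0;-0.163 -0.157 0 0 0 0;-0.163 -0.157 0 0 0 0;-0.163 -0.157 0 0 0 0;-0.163 -0.157 0 0 0 0;-0.163 -0.157 0.1 0 0 0;-0.163 -0.157 0.145 0 0 0' 1
python3 -m inch '-0.165 -0.157 0 0 0 0;0 0 0.24 0 0 0;0 0 0.24 0 0 0;0 0 0.2 0 0 0;0 0 0 0 0 0'
python3 - <<'E'
from h import *
from cell import cams
c=cams.camera("wrist"); cv2.imwrite("pics/w2.png",c["pixels"][:,:,::-1])
go([432,120.6,80],[432,120.6,17])
for z,X in ((62,(432,120.6,62)),(0,(432,120.6,0))): print(z,proj(c,X))
E
```

```text
time: 1.45
tcp_pos: [403.5, 165.8, 301.1]
tool_rot: [0.002, 0.115, 0.993, 0.001]
wrist_force: [1.8, 0.8, -0.2]
gripper_width: 1.002
gripper_force: 0.0
time: 1.95
tcp_pos: [422.4, 128.3, 157.7]
tool_rot: [-0.006, 0.115, 0.993, -0.002]
wrist_force: [-0.5, -0.3, -0.8]
gripper_width: 1.001
gripper_force: 0.0
t 2.00 tcp [424.5 128.8 161.7] tooly 1.341 tilt [-0.007 -0.001 -1.   ] q6 -1.16
[432, 120.6, 80] units [-0.0486 -0.0304  0.4082] rows 2 each [-0.0243 -0.0152  0.2041]
[432, 120.6, 17] units [-0.002   0.0009  0.315 ] rows 2 each [-0.001   0.0004  0.1575]
62 [316.09660279 213.49957419]
0 [317.80708347 193.14202096]
```

View pics/w2.png

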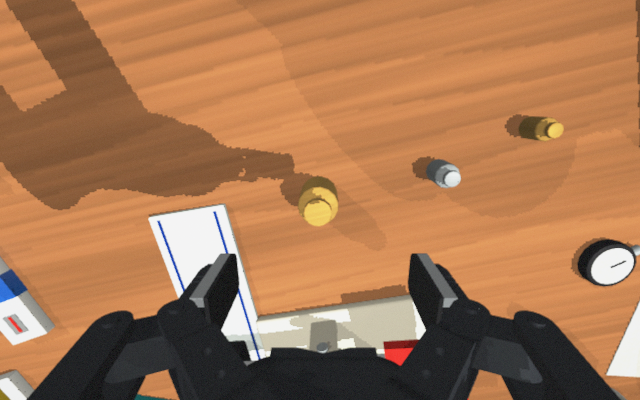

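The brass knob is at (317,213), exactly where predicted (316,213.5), so the weight's position holds; I go down on it.

```bash
python3 -m inch '-0.05 -0.03 0.2 0 0 0;0 0 0.1 0 0 0;0 0 0 0 0 0;0 0 0 0 0 0'
python3 - <<'E'
from h import *
go([432,120.6,17])
E
```

```text
time: 2.4
tcp_pos: [436.8, 121.7, 106.9]
tool_rot: [0.001, 0.114, 0.993, 0.0]
wrist_force: [-0.9, -0.9, -0.9]
gripper_width: 0.994
gripper_force: 0.0
t 2.40 tcp [436.8 121.7 106.9] tooly 1.341 tilt [ 0.003  0.    -1.   ] q6 -1.18
[432, 120.6, 17] units [ 0.0232 -0.0111  0.4496] rows 2 each [ 0.0116 -0.0055  0.2248]
```

```bash
python3 -m inch '0.02 -0.01 0.15 0 0 0;0 0 0.15 0 0 0;0 0 0.1 0 0 0;0 0 0.04 0 0 0;0 0 0 0 0 0;0 0 0 0 0 0'
python3 -m inch '0 0 0 0 0 0;0 0 0 0 0 0;0 0 0 0 0 0;0 0 0 0 0 0;0 0 0 0 0 0;0 0 0 0 0 0;0 0 0 0 0 0;0 0 0 0 0 0' -1 50
```

```text
time: 3.0
tcp_pos: [432.7, 120.6, 18.4]
tool_rot: [0.001, 0.115, 0.993, 0.0]
wrist_force: [-0.0, 0.4, -0.1]
gripper_width: 1.004
gripper_force: 0.0
time: 3.8
tcp_pos: [431.5, 120.4, 17.2]
tool_rot: [0.0, 0.115, 0.993, 0.0]
wrist_force: [-3.1, 0.5, 7.6]
gripper_width: 0.428
gripper_force: 49.7
```

```bash
python3 -m inch '0 0 -0.1 0 0 0;0 0 -0.2 0 0 0;0 0 -0.2 0 0 0;0 0 -0.2 0 0 0;0 0 -0.1 0 0 0;0 0 0 0 0 0;0 0 0 0 0 0'
python3 - <<'E'
from h import *
go([613.9,188.4,175],[613.9,188.4,110],[613.9,188.4,74])
E
```

```text
time: 4.5
tcp_pos: [430.4, 120.1, 175.0]
tool_rot: [-0.001, 0.115, 0.993, -0.0]
wrist_force: [-0.1, 0.4, -6.4]
gripper_width: 0.427
gripper_force: 52.1
t 4.50 tcp [430.4 120.1 175. ] tooly 1.341 tilt [-0.001 -0.    -1.   ] q6 -1.18
[613.9, 188.4, 175] units [-0.8158  0.5417 -0.0014] rows 5 each [-0.1632  0.1083 -0.0003]
[613.9, 188.4, 110] units [-4.00e-04  2.00e-04  3.25e-01] rows 2 each [-2.000e-04  1.000e-04  1.625e-01]
[613.9, 188.4, 74] units [-2.0e-04  1.0e-04  1.8e-01] rows 1 each [-2.0e-04  1.0e-04  1.8e-01]
```

```bash
python3 -m inch '-0.1 0.065 0 0 0 0;-0.16 0.11 0 0 0 0;-0.16 0.11 0 0 0 0;-0.16 0.11 0 0 0 0;-0.135 0.085 0 0 0 0;-0.1 0.06 0 0 0 0;0 0 0 0 0 0;0 0 0 0 0 0'
python3 - <<'E'
from h import *
from cell import cams
c=cams.camera("top"); cv2.imwrite("pics/t2.png",cv2.resize(c["pixels"][80:240,160:380,::-1],None,fx=3,fy=3))
go([613.9,188.4,110])
E
```

```text
time: 5.3
tcp_pos: [612.6, 187.8, 172.3]
tool_rot: [-0.003, 0.115, 0.993, -0.001]
wrist_force: [-0.3, -0.7, -5.5]
gripper_width: 0.428
gripper_force: 52.2
t 5.35 tcp [612.5 187.8 173.1] tooly 1.341 tilt [-0.005 -0.001 -1.   ] q6 -1.12
[613.9, 188.4, 110] units [-0.0078  0.0055  0.3155] rows 2 each [-0.0039  0.0028  0.1578]
```

View pics/t2.png

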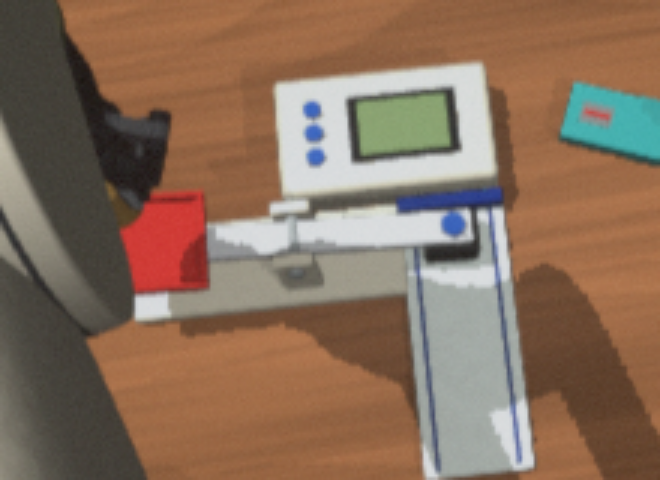

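The arm hides most of the weight (brass edge at 125,205; tray at 130–205,195–290); nothing contradicts the fit. I lower the weight.

```bash
python3 -m inch '-0.006 0.003 0.15 0 0 0;0 0 0.15 0 0 0;0 0 0 0 0 0'
python3 -m inch '0 0 0.04 0 0 0;0 0 0.04 0 0 0;0 0 0.04 0 0 0;0 0 0.04 0 0 0;0 0 0 0 0 0;0 0 0 0 0 0'; python3 -c "
from h import *;go([613.9,188.4,75])"
```

```text
time: 5.65
tcp_pos: [610.6, 187.3, 109.9]
tool_rot: [-0.005, 0.115, 0.993, -0.002]
wrist_force: [-1.6, -0.4, -6.6]
gripper_width: 0.426
gripper_force: 52.1
time: 6.25
tcp_pos: [615.5, 188.4, 84.3]
tool_rot: [-0.0, 0.115, 0.993, -0.0]
wrist_force: [-0.9, -1.0, -3.8]
gripper_width: 0.422
gripper_force: 52.4
t 6.25 tcp [615.5 188.4  84.3] tooly 1.341 tilt [-0. -0. -1.] q6 -1.12
[613.9, 188.4, 75] units [ 0.0078 -0.0019  0.0467] rows 1 each [ 0.0078 -0.0019  0.0467]
```

```bash
python3 -m inch '0 0 0.02 0 0 0;0 0 0.02 0 0 0;0 0 0 0 0 0;0 0 0 0 0 0'; python3 -m inch '0 0 0.008 0 0 0;0 0 0 0 0 0;0 0 0 0 0 0'
```

```text
time: 6.65
tcp_pos: [615.7, 188.6, 76.3]
tool_rot: [0.0, 0.115, 0.993, 0.0]
wrist_force: [-1.1, 0.8, -3.4]
gripper_width: 0.424
gripper_force: 52.4
time: 6.95
tcp_pos: [615.6, 188.6, 74.7]
tool_rot: [0.0, 0.115, 0.993, -0.0]
wrist_force: [-0.1, 0.0, -4.0]
gripper_width: 0.425
gripper_force: 52.4
```

```bash
python3 -m inch '0 0 0.006 0 0 0;0 0 0 0 0 0;0 0 0 0 0 0'; python3 -m inch '0 0 0.005 0 0 0;0 0 0 0 0 0;0 0 0 0 0 0'
```

```text
time: 7.25
tcp_pos: [615.6, 188.6, 73.5]
tool_rot: [0.0, 0.115, 0.993, 0.0]
wrist_force: [0.7, 1.7, -3.1]
gripper_width: 0.428
gripper_force: 52.4
time: 7.55
tcp_pos: [615.7, 188.6, 72.7]
tool_rot: [0.0, 0.115, 0.993, 0.0]
wrist_force: [0.4, 1.3, -1.8]
gripper_width: 0.426
gripper_force: 52.7
```

```bash
python3 -m inch '0 0 0.003 0 0 0;0 0 0 0 0 0;0 0 0 0 0 0;0 0 0 0 0 0;0 0 0 0 0 0' 0.5; python3 -m inch '0 0 -0.08 0 0 0;0 0 -0.2 0 0 0;0 0 -0.2 0 0 0;0 0 -0.2 0 0 0;0 0 -0.1 0 0 0'
python3 - <<'E'
from h import *
from cell import cams
c=cams.camera("scene"); cv2.imwrite("pics/s2.png",cv2.resize(c["pixels"][130:340,180:440,::-1],None,fx=2.5,fy=2.5))
go([420,-272,215],yaw=0.128+np.pi/2)
E
```

```text
time: 8.05
tcp_pos: [615.8, 188.5, 72.1]
tool_rot: [0.0, 0.115, 0.993, 0.0]
wrist_force: [0.5, -0.9, -0.1]
gripper_width: 0.749
gripper_force: 0.0
time: 8.55
tcp_pos: [617.4, 188.9, 234.7]
tool_rot: [0.004, 0.115, 0.993, 0.001]
wrist_force: [1.3, 0.4, -0.2]
gripper_width: 0.753
gripper_force: 0.0
t 8.60 tcp [618.4 189.2 237.5] tooly 1.341 tilt [ 0.011  0.002 -1.   ] q6 -1.12
rz units total -0.2385 row cap 0.1
[420, -272, 215] units [ 1.2793 -2.1609  0.0894] rows 11 each [ 0.1163 -0.1964  0.0081]
```

View pics/s2.png

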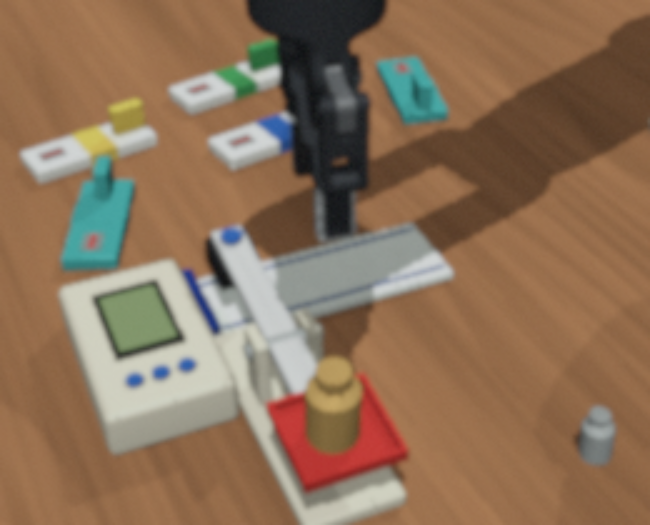

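The weight stands in the tray (335,405) and the head is up. Next the cassette.

```bash
python3 -m inch '0 0 0 0 0 -0.08;0 0 0 0 0 -0.08;0 0 0 0 0 -0.0785;0.117 -0.197 0 0 0 0;0.117 -0.197 0 0 0 0;0.117 -0.197 0 0 0 0;0.117 -0.197 0 0 0 0;0.117 -0.197 0 0 0 0' 1
python3 -m inch '0.117 -0.197 0 0 0 0;0.117 -0.197 0 0 0 0;0.117 -0.197 0 0 0 0;0.117 -0.197 0 0 0 0;0.117 -0.197 0 0 0 0;0.09 -0.16 0 0 0 0;0 0 0 0 0 0;0 0 0 0 0 0'
python3 - <<'E'
from h import *
from cell import cams
import pickle
c=cams.camera("wrist"); cv2.imwrite("pics/w3.png",c["pixels"][:,:,::-1]);pickle.dump(c,open("w3.pkl","wb"))
go([420,-272,120],yaw=0.128+np.pi/2)
E
```

```text
time: 9.4
tcp_pos: [523.8, -23.2, 228.8]
tool_rot: [0.0, -0.064, 0.998, -0.0]
wrist_force: [0.4, -0.5, 0.6]
gripper_width: 0.997
gripper_force: 0.0
time: 10.2
tcp_pos: [419.8, -266.6, 228.5]
tool_rot: [0.0, -0.063, 0.998, -0.0]
wrist_force: [-0.5, 0.3, 0.6]
gripper_width: 1.001
gripper_force: 0.0
t 10.25 tcp [ 420.2 -265.8  228.4] tooly 1.698 tilt [ 0.001  0.    -1.   ] q6 -2.37
rz units total -0.0005 row cap 0.1
[420, -272, 120] units [ 0.0051 -0.0306  0.5419] rows 3 each [ 0.0017 -0.0102  0.1806]
```

View pics/w3.png

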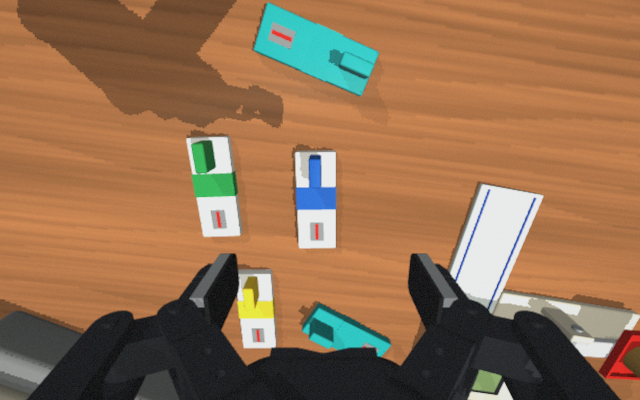

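The blue cassette (plate 295–336 × 151–248, rib at 315,171) is almost square to the fingers; I refine its pose from these corners.

```bash
cat > fit2.py <<'E'
import pickle
from h import *
from scipy.optimize import least_squares
c=pickle.load(open("w3.pkl","rb"))
def fit(obs,x0):
    def f(p):
        C,s=np.cos(p[2]),np.sin(p[2])
        return np.ravel([proj(c,[p[0]+C*X[0]-s*X[1],p[1]+s*X[0]+C*X[1],X[2]])-(u,v) for u,v,X in obs])
    s=least_squares(f,x0,loss="soft_l1");print(s.x.round(3),f(s.x).round(1).reshape(-1,2).tolist());return s.x
b=fit([(295,152,(-65,-25,14)),(335.5,151,(-65,25,14)),(297,248,(65,-25,14)),(336.5,247,(65,25,14))],[463,-266,.12])
print("rib",b[0]-45*np.cos(b[2]),b[1]-45*np.sin(b[2]))
fit([(482,184,(-145,-42,8)),(542,195,(-145,42,8))],[561,-29,-.056])
r=[b[0]-45*np.cos(b[2]),b[1]-45*np.sin(b[2])]
go([*r,60],[*r,18],yaw=b[2]+np.pi/2)
E
python3 fit2.py
```

```text
[ 4.63229e+02 -2.69003e+02  1.37000e-01] [[-0.5, -0.6], [0.3, -0.0], [1.5, 0.1], [-0.8, 0.7]]
rib 418.6526561520554 -275.16062257528387
[ 5.61676e+02 -3.07750e+01 -6.00000e-02] [[-1.1, -0.3], [1.1, 0.3]]
t 10.25 tcp [ 420.2 -265.8  228.4] tooly 1.698 tilt [ 0.001  0.    -1.   ] q6 -2.37
rz units total -0.0067 row cap 0.1
[np.float64(418.6526561520554), np.float64(-275.16062257528387), 60] units [ 0.0144 -0.0453  0.8419] rows 4 each [ 0.0036 -0.0113  0.2105]
[np.float64(418.6526561520554), np.float64(-275.16062257528387), 18] units [ 1.0e-04 -0.0e+00  2.1e-01] rows 1 each [ 1.0e-04 -0.0e+00  2.1e-01]
```

```bash
python3 -m inch '0.014 -0.046 0.1 0 0 -0.006;0 0 0.2 0 0 0;0 0 0.2 0 0 0;0 0 0.2 0 0 0;0 0 0.14 0 0 0;0 0 0 0 0 0;0 0 0 0 0 0' 0.2
python3 -c "
from h import *;go([418.7,-274.8,20],yaw=.134+np.pi/2)"
```

```text
time: 10.95
tcp_pos: [419.0, -274.5, 60.5]
tool_rot: [-0.0, -0.069, 0.998, 0.0]
wrist_force: [-0.3, -0.3, 1.3]
gripper_width: 0.602
gripper_force: 0.0
t 10.95 tcp [ 419.  -274.5   60.5] tooly 1.709 tilt [-0.     0.001 -1.   ] q6 -2.39
rz units total 0.0031 row cap 0.1
[418.7, -274.8, 20] units [ 0.0015 -0.0012  0.2024] rows 1 each [ 0.0015 -0.0012  0.2024]
```

```bash
python3 -m inch '0 0 0.1 0 0 0;0 0 0.07 0 0 0;0 0 0.03 0 0 0;0 0 0 0 0 0;0 0 0 0 0 0'
python3 -m inch '0 0 0 0 0 0;0 0 0 0 0 0;0 0 0 0 0 0;0 0 0 0 0 0;0 0 0 0 0 0;0 0 0 0 0 0;0 0 0 0 0 0;0 0 0 0 0 0' -1 50
```

```text
time: 11.45
tcp_pos: [418.9, -275.9, 20.7]
tool_rot: [0.0, -0.068, 0.998, -0.0]
wrist_force: [0.3, 0.1, 0.2]
gripper_width: 0.601
gripper_force: 0.0
time: 12.25
tcp_pos: [418.9, -276.1, 20.6]
tool_rot: [0.0, -0.068, 0.998, -0.0]
wrist_force: [-0.8, 0.3, 5.6]
gripper_width: 0.155
gripper_force: 49.9
```

```bash
python3 -m inch '0 0 -0.1 0 0 0;0 0 -0.2 0 0 0;0 0 -0.15 0 0 0;0 0 0 0 0 0.03;0 0 0 0 0 0.05;0 0 0 0 0 0.05;0 0 0 0 0 0;0 0 0 0 0 0'
python3 - <<'E'
from h import *
go([441.9,-23,108],[441.9,-23,33],yaw=-.058+np.pi/2)
E
```

```text
time: 13.05
tcp_pos: [418.1, -275.4, 109.5]
tool_rot: [-0.0, 0.028, 1.0, 0.0]
wrist_force: [0.2, -0.2, -0.8]
gripper_width: 0.154
gripper_force: 49.0
t 13.05 tcp [ 418.1 -275.4  109.5] tooly 1.515 tilt [-0.001  0.001 -1.   ] q6 -2.2
rz units total 0.0015 row cap 0.1
[441.9, -23, 108] units [-0.0455  1.2666  0.008 ] rows 6 each [-0.0076  0.2111  0.0013]
[441.9, -23, 33] units [-3.00e-04 -2.00e-04  3.75e-01] rows 2 each [-1.000e-04 -1.000e-04  1.875e-01]
```

```bash
python3 -m inch '-0.007 0.1 0 0 0 0.0015;-0.008 0.2 0 0 0 0;-0.008 0.22 0 0 0 0;-0.008 0.22 0 0 0 0;-0.007 0.22 0 0 0 0;-0.007 0.2 0 0 0 0;0 0.107 0 0 0 0;0 0 0 0 0 0'
python3 -m inch '0 0 0.1 0 0 0;0 0 0.1 0 0 0;0 0 0.1 0 0 0;0 0 0.035 0 0 0;0 0 0 0 0 0;0 0 0 0 0 0'
python3 - <<'E'
from h import *
from cell import cams
import pickle
for n in("wrist","top"):
    c=cams.camera(n); pickle.dump(c,open(n+"4.pkl","wb"))
    p=c["pixels"][:,:,::-1]
    if n=="top": p=cv2.resize(p[120:270,190:350],None,fx=3,fy=2.6667)
    if n=="wrist": W=p
    else: cv2.imwrite("pics/b4.png",np.hstack([cv2.resize(W[:,160:480],(320,400)),p]))
go([441.9,-23,30],yaw=-.058+np.pi/2)
E
```

```text
time: 13.85
tcp_pos: [442.4, -20.6, 109.7]
tool_rot: [-0.0, 0.027, 1.0, 0.0]
wrist_force: [-0.3, -1.1, -1.3]
gripper_width: 0.15
gripper_force: 49.1
time: 14.45
tcp_pos: [443.1, -23.7, 43.6]
tool_rot: [0.0, 0.03, 1.0, -0.0]
wrist_force: [0.1, -0.3, -1.0]
gripper_width: 0.154
gripper_force: 49.1
t 14.55 tcp [443.7 -23.6  44.1] tooly 1.511 tilt [ 0.002 -0.    -1.   ] q6 -1.68
rz units total -0.0015 row cap 0.1
[441.9, -23, 30] units [0.0091 0.0025 0.0707] rows 1 each [0.0091 0.0025 0.0707]
```

View pics/b4.png

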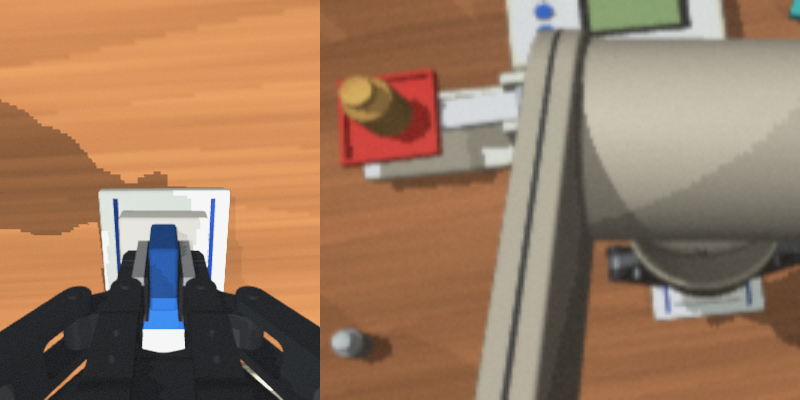

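The cassette's near end (120–207, 212) lies centred and straight between the deck's lane lines (edges 98 and 230); the weight still stands in the tray. I lower it and slide.

```bash
python3 -m inch '0 0 0.04 0 0 0;0 0 0.026 0 0 0;0 0 0 0 0 0;0 0 0 0 0 0'
python3 -c "
from h import *;go([513.8,-27.2,30],yaw=-.058+np.pi/2)"
```

```text
time: 14.95
tcp_pos: [442.4, -23.1, 29.5]
tool_rot: [-0.0, 0.03, 1.0, 0.0]
wrist_force: [0.2, 0.3, -1.0]
gripper_width: 0.152
gripper_force: 49.2
t 14.95 tcp [442.4 -23.1  29.5] tooly 1.511 tilt [-0.001  0.    -1.   ] q6 -1.68
rz units total -0.0015 row cap 0.1
[513.8, -27.2, 30] units [-0.3578  0.0004 -0.003 ] rows 2 each [-0.1789  0.0002 -0.0015]
```

```bash
python3 -m inch '-0.05 0 0 0 0 -0.0015;-0.08 0 0 0 0 0;-0.08 0 0 0 0 0;-0.06 0 0 0 0 0;-0.04 0 0 0 0 0;0 0 0 0 0 0;0 0 0 0 0 0'
python3 -m inch '-0.02 0 0 0 0 0;-0.015 0 0 0 0 0;0 0 0 0 0 0;0 0 0 0 0 0'
```

```text
time: 15.65
tcp_pos: [504.3, -26.8, 29.5]
tool_rot: [-0.0, 0.029, 1.0, 0.0]
wrist_force: [-0.2, -0.1, -1.5]
gripper_width: 0.154
gripper_force: 49.1
time: 16.05
tcp_pos: [511.5, -27.2, 29.8]
tool_rot: [-0.0, 0.029, 1.0, 0.0]
wrist_force: [-0.2, -0.1, -2.3]
gripper_width: 0.158
gripper_force: 49.1
```

```bash
python3 -m inch '-0.01 0 0.004 0 0 0;0 0 0 0 0 0;0 0 0 0 0 0'; python3 -m inch '-0.01 0 0 0 0 0;0 0 0 0 0 0;0 0 0 0 0 0';python3 -m inch '-0.008 0 0 0 0 0;0 0 0 0 0 0;0 0 0 0 0 0'
```

```text
time: 16.35
tcp_pos: [513.5, -27.4, 28.9]
tool_rot: [-0.0, 0.029, 1.0, -0.0]
wrist_force: [-0.3, -0.5, -0.9]
gripper_width: 0.151
gripper_force: 49.1
time: 16.65
tcp_pos: [515.6, -27.5, 28.9]
tool_rot: [0.0, 0.029, 1.0, 0.0]
wrist_force: [-0.5, -0.6, -1.4]
gripper_width: 0.152
gripper_force: 49.1
time: 16.95
tcp_pos: [517.2, -27.6, 28.9]
tool_rot: [-0.0, 0.029, 1.0, 0.0]
wrist_force: [-0.3, 0.2, -1.5]
gripper_width: 0.151
gripper_force: 49.2
```

```bash
python3 -m inch '-0.008 0 0 0 0 0;0 0 0 0 0 0;0 0 0 0 0 0'; python3 -m inch '-0.008 0 0 0 0 0;0 0 0 0 0 0;0 0 0 0 0 0'
```

```text
time: 17.25
tcp_pos: [517.2, -27.6, 28.6]
tool_rot: [-0.002, 0.029, 1.0, 0.0]
wrist_force: [-9.5, -0.1, 5.7]
gripper_width: 0.151
gripper_force: 50.2
time: 17.55
tcp_pos: [517.2, -27.6, 28.6]
tool_rot: [-0.004, 0.029, 1.0, 0.0]
wrist_force: [-18.7, 0.6, 14.5]
gripper_width: 0.156
gripper_force: 51.4
```

Contact with the stop at 517.2. I back off, then release.

```bash
python3 -m inch '0.02 0 0 0 0 0;0 0 0 0 0 0;0 0 0 0 0 0'; python3 -m inch '0 0 0 0 0 0;0 0 0 0 0 0;0 0 0 0 0 0;0 0 0 0 0 0' -0.1;  python3 -m inch '0 0 -0.05 0 0 0;0 0 -0.1 0 0 0;0 0 -0.2 0 0 0;0 0 -0.2 0 0 0;0.2 0 -0.2 0 0 0;0.2 0 -0.1 0 0 0;0 0 0 0 0 0;0 0 0 0 0 0'
python3 - <<'E'
from h import *
from cell import cams
A=cams.camera("scene")["pixels"][150:330,200:400,::-1]; B=cams.camera("wrist")["pixels"][:,120:520,::-1]
cv2.imwrite("pics/f.png",np.hstack([cv2.resize(A,(400,360)),cv2.resize(B,(360,360))]))
E
```

```text
time: 17.85
tcp_pos: [516.6, -27.6, 29.0]
tool_rot: [0.0, 0.029, 1.0, -0.0]
wrist_force: [-0.2, -0.5, -1.3]
gripper_width: 0.152
gripper_force: 49.2
time: 18.25
tcp_pos: [516.5, -27.5, 29.0]
tool_rot: [0.0, 0.029, 1.0, -0.0]
wrist_force: [-0.3, 0.5, -0.3]
gripper_width: 0.451
gripper_force: 0.0
time: 19.05
tcp_pos: [441.6, -23.3, 196.1]
tool_rot: [0.002, 0.029, 1.0, -0.0]
wrist_force: [0.3, 0.7, -0.2]
gripper_width: 0.451
gripper_force: 0.0
```

View pics/f.png

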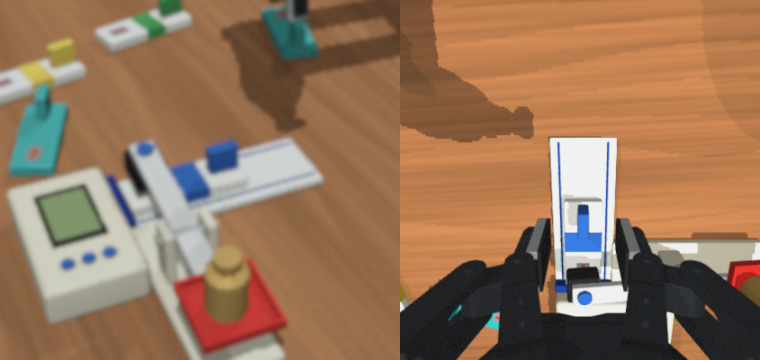

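The cassette lies flat and straight between the lane lines (wrist view, rib at 583,222), under the raised head. The weight stands in the tray (scene view, 228,290) and the gripper is clear.

```bash
python3 -c "
from cell import workorder;print(workorder.close_job())"
```

```text
the job is handed in; nothing more can be done
None
```

The job is handed in at about 19 s of the 48 s allowed: the big weight stands in the red tray holding the head up, and the blue cassette lies flat and straight under the head, within about 1 mm of the stop; the judge returned no verdict, so this rests on the final pictures and force readings.

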